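# Clip the cover onto a site model's lighting unit

## Robot

A 6-joint arm with a two-finger parallel gripper is mounted at the origin on the work surface. World frame = base frame: x ahead of the robot, y to its left, z up, the work surface at z = 0. Lengths are in m, angles in rad, forces in N, time in s.
With the tool pointing down it reaches from about 0.4 to 0.825 m from the base axis. Payload 7 kg.
Tool frame: the origin (TCP) lies midway between the tips of the shut fingers; the grasp point (between the pads) lies hold_point_z behind it (hold_point_z is the distance from the TCP to the grasp point, in m); z points along the fingers, y is the line along which they close (so a half turn about z gives the same grasp; the last joint's range is limited). The gripper opens to 88 mm and grips with 3 to 60 N. Pads are 19 mm wide; open, the fingers measure 130 mm over their backs; the gripper's body (78 mm by 193 mm) begins 47 mm behind the grasp point.
Start: joints at [-0.918, 0.359, 0.012, 0, -1.224, -0.288], TCP at [0.241, -0.631, 0.227] pointing down, gripper open.
Joint ranges: [-3.07, 3.07], [-1.43, 2.12], [-1.02, 1.25], [-3.03, 1.67], [-3.05, -0], [-3.03, 3.03]. Speed limits (rad/s): [2.39, 2.39, 3.01, 3.14, 3.14, 3.14].

## Interface

Orientations are given as [roll, pitch, yaw] about the fixed x, y, z axes, in that order (R = Rz(yaw) Ry(pitch) Rx(roll)).
In Python, from station import * gives the robot as it stands.
- The arm moves only by the tool apply_moves, never from a script. Its argument "steps" is a list of rows, each an object with "translation": the shift along the world's x, y, z scaled (see below), a list of three; "rotation": the turn, a rotation vector about the world's x, y, z scaled (see below), a list of three. A call has exactly 10 rows; each row is the pose to reach, as a shift and turn from the pose commanded when the call began; what a row does not reach only later rows make up. The controller multiplies each number of a shift by 250 mm and each number of a turn by 30 degrees. A row lasts 1/12 s, in which the tool goes at most 41.7 mm and 7.16 degrees, less where a joint would pass 70% of its speed; a pose out of reach is approached as far as the arm can. A call with a number of a shift or a turn outside -1 to 1 is refused whole. A call with a gripper value outside its range is refused whole. "jaw" is the closure, from -1 (fully open) to 1 (shut), so that 0 is half open, set as the call begins (left out, the last holds). The fingers move at their own pace and stop on an object; "newtons" is the grip in N (left out, the last holds). Time passes only in rows, so rows that repeat a pose let the fingers close, or fill a call up. It gives the time, the measured TCP pose, the force, the opening and the grip force at its end, in the units of the state.
- get_state(): the state, without advancing time (a new reading comes with each control period).
- grab_frame(name): name is "side" or "top" or "wrist"; returns the picture (400x640x3 uint8, blue, green, red); there is no depth.
- camera_model(name): a dict with "fx", "fy", "cx", "cy" (pixels), "k1" (the pictures are not rectified: a ray, as slopes to the right and down, at radius r is drawn at 1 + k1 r^2 times it, then the intrinsics apply), "xyz" and "rotation" of the camera in the world. Camera axes: x right, y down, z forward; pixel columns grow to the right and rows downward; lengths in m; the calibration is good to about 2 mm. A picture is of the moment at which its call begins: read the wrist's pose just before it. camera_model takes no time and is no camera call; for the wrist camera it gives the pose at the moment of the call.
- job_done(): hands the job in; it is judged then, once.
The state is a dict: "t": time; "q": joint angles; "qd": joint speeds; "joint_efforts": joint torques, N m; "eef_pos": TCP position; "ee_rot": TCP orientation; "force": force on the tool from outside, world axes, zero at the start; "moment": the same for the moment, N m; "width": finger opening in m; "gripper_force": force on a finger pad.
Only numpy, scipy, OpenCV 4.12 (cv2) and the standard library are available. Lean on these libraries where they do the work, as an engineer would, in place of code of your own. Each camera call takes 0.05 s, during which the arm holds its last target. There are 200 camera calls.

## Task

The lighting unit on the site model's baseboard stands open. Fetch its white cover from the bench, set it on with its window over the red dimmer knob, and press it straight down against the rubber seal until the clip arms at both ends have snapped under the rim. Press slowly and firmly enough to feel each clip go in, but do not slam or lean on it, the tray is brittle; leave the house untouched and the loose tree, glue bottle and steel rule where they are.

Things in the scene. Friction and masses are not known exactly. Their poses are not given: they have to be found in the camera images.
- unit: Open lighting unit: mid-grey tray 124 long (x) x 52 wide (y) x 22 mm high, walls 3 mm, fixed on the pale baseboard (280 x 420 x 18 mm, flat on the bench). Origin: centre of its underside, z up. At each short end a rim sticks out, 42 mm along y, 18 to 22 mm above the origin, out to x = -68 / +68 mm, rounded above, square below. A black rubber seal stands 3 mm proud of the rim.
- rim (a point): Centre of the tray at the level of its rim (without the seal), 22 mm above the unit's origin; axes as the unit. With both clips in, the cover's hood edge stands 2 mm above this level, held up by the seal, its flat top 28 mm above it.
- dimmer (a point): Centre of the top of the red dimmer knob, 14 mm across, at (-16, 0, 53) mm from the unit's origin. Axes as the unit. It passes through the cover's window with 4 mm room all round and stands 3 mm proud of the home cover.
- cover: Loose off-white cover, 91 g (may be 30 % lighter to 40 % heavier): hood 130 (x) x 56 (y) x 26 mm, open below, right way up on the bench on the tips of its dark clip arms. Origin: centre, level with these tips; hood edge 13 mm, flat top 39 mm above it. A 22 mm square window in the top, centred at x = -16 mm, takes the knob: it fits only with its axes along the unit's. Home: origin 11 mm above the unit's.
- cover_mid (a point): Centre of the hood, 26 mm above the cover's origin, axes as the cover: take it here across its 56 mm width. Home: 15 mm above rim. Let down without force it stops about 8 mm higher, clip noses on the rim. Four tapered posts in its corners, 12 mm below the hood edge, guide it into the tray (taper forgives 2 to 3 mm, then 1.2 mm play).
- nose_dimmer (a point): Catching edge of the sprung clip arm at the window end (-x), 64.5 mm from the cover's centre, 7 mm above its origin; arm 26 mm wide, outside the end wall, outer face at 72 mm. It rides down the rim's outside and snaps under at home height, where the seal pushes back: 13 to 21 N on the top, 45 to 55 mm from the centre; the hard stop is 2 mm lower. Snapped in: 18 mm above the unit's origin, 63 to 66.5 mm from its centre.
- nose_plain (a point): The same edge of the clip arm at the plain end (+x). Each clip goes in on its own under a push over its own end; pushed in the middle, both together need twice the force. Pushed too little, an end stays 1 to 2 mm high with its clip bent out against the rim (nose 68 mm from the unit's centre). Slamming or leaning on the cover with over 70 N cracks the tray.
- house: White card model house, about 170 x 145 mm and 112 mm high with its roof slabs and small planting, glued to the left-hand (+y) half of the baseboard. Origin: centre of its foot, on the board's upper face. Fixed; a bystander.
- tree: Loose model tree, 69 mm high on a green disc 34 mm across, standing on the baseboard between the unit and the house, towards the far edge. Origin: centre of its foot. A bystander.
- glue: White glue bottle with a blue band and an orange tip, 38 mm across and 98 mm high, standing on the bench right of the board; it and the cover may have swapped places. Origin: centre of its foot. A bystander.
- rule: Steel rule, 300 x 26 x 4 mm, lying flat on the bench at the right. Origin: centre of its underside, its length along x. A bystander.

How it is judged:
By the outcome, as a careful person would: the job done as asked, in the order asked, and still so for the second after the job is handed in, with the robot touching nothing.
It also fails if it takes over 58 s, if anything falls off the work surface, if the arm or the gripper's body presses on something with over 40 N, if the wrist force passes 120 N, or if a joint passes its speed limit or range.

## Working session

There is one attempt and no reset: what is moved stays moved. The work goes in short steps, Python scripts to look and compute and a tool call to move; the robot and the scene stay as the last step left them, time stands still between calls to the robot, and variables do not carry over. Pictures are saved under pics/ and viewed, at most 10 in all, crops included, and the job is handed in when it is done.

Besides the shell and the picture viewer there is one more tool, called after ">>>" as name([rows], argument=value, ...), one row to a line, values as JSON. apply_moves: Moves the arm, as the interface text tells. Shifts and turns lie within -1 to 1; 1 stands for 250 mm of shift or 30 degrees of turn. Its arguments: {"type":"object","properties":{"steps":{"type":"array"},"jaw":{"type":"number"},"newtons":{"type":"number"}},"required":["steps"]}

```bash
mkdir -p pics; ls; python3 - <<'E'
from station import *
import cv2
s=get_state();print({k:s[k] for k in('t','eef_pos','ee_rot','width','force')})
try: print(hold_point_z)
except Exception as e: print(e)
for n in('side','top','wrist'):
    m=camera_model(n);print(n,m)
    cv2.imwrite(f'pics/{n}0.png',grab_frame(n))
E
```

```text
pics
{'t': 0.0, 'eef_pos': array([ 0.24060705, -0.630129  ,  0.22559625]), 'ee_rot': array([ 3.13991392e+00, -1.60073002e-04, -2.77690541e+00]), 'width': 0.08735156395803363, 'force': array([-0.22594481, -0.69589118, -1.03503095])}
0.0188
side {'fx': 474.39312950051783, 'fy': 474.39312950051783, 'cx': 316.69315049176237, 'cy': 201.9450738127265, 'k1': -0.13222250551144665, 'xyz': array([-0.03232311,  0.94239754,  0.736607  ]), 'rotation': array([-2.09145407,  0.00880444, -2.656154  ])}
top {'fx': 405.2660922576766, 'fy': 405.2660922576766, 'cx': 313.72553629176315, 'cy': 198.32659457569756, 'k1': -0.02052263054984187, 'xyz': array([ 0.42641579, -0.08826123,  0.98313036]), 'rotation': array([-3.04074709e+00,  2.65733863e-03, -1.58170948e+00])}
wrist {'fx': 278.87128955627776, 'fy': 278.87128955627776, 'cx': 320.0464308413425, 'cy': 198.8477721994382, 'k1': -0.002896910225038206, 'xyz': array([ 0.17688544, -0.65341752,  0.3846363 ]), 'rotation': array([ 2.88612241e+00, -4.76589034e-05,  1.93520613e+00])}
```

View pics/top0.png

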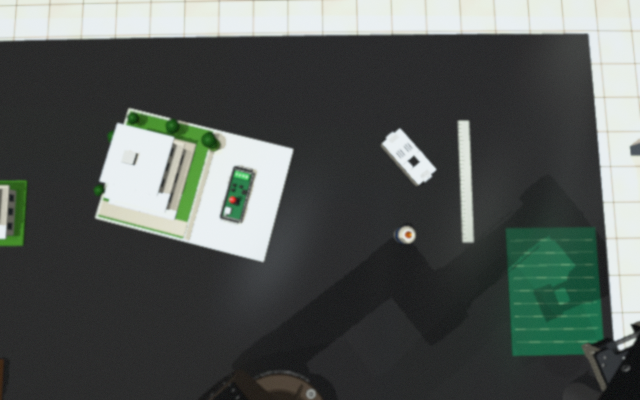

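View pics/side0.png

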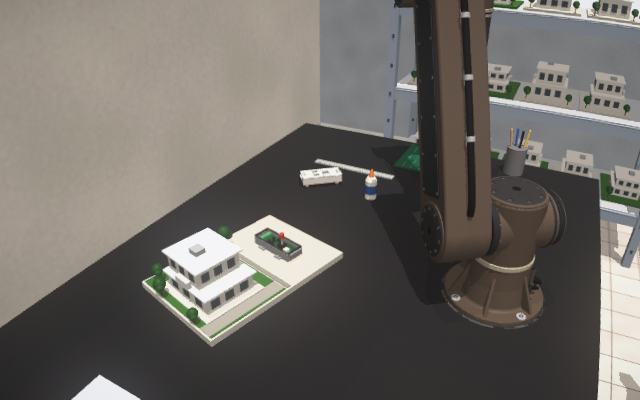

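The top view shows the cover at about (408,157) with its dark window near (413,161), the unit at (238,194) with the red knob at (233,200), the bottle at (405,234) and the rule at (465,180). The side view confirms this, with the cover clear of the rule.

```bash
cat > h.py <<'E'
import numpy as np, cv2
from scipy.spatial.transform import Rotation as R
def rot(m):
    r=np.asarray(m['rotation']); return r if r.shape==(3,3) else R.from_euler('xyz',r).as_matrix()
def K(m): return np.array([[m['fx'],0,m['cx']],[0,m['fy'],m['cy']],[0,0,1]])
def D(m): return np.array([m['k1'],0,0,0,0.])
def w(m,px,z):
    p=cv2.undistortPoints(np.float64(px).reshape(-1,1,2),K(m),D(m))[:,0]
    d=np.c_[p,np.ones(len(p))]@rot(m).T
    o=np.asarray(m['xyz']); return o+d*((z-o[2])/d[:,2])[:,None]
def proj(m,P):
    r=rot(m).T; return cv2.projectPoints(np.float64(P).reshape(-1,1,3),cv2.Rodrigues(r)[0],-r@np.asarray(m['xyz']),K(m),D(m))[0][:,0]
E
python3 - <<'E'
from station import *
from h import *
m=camera_model('top');f=cv2.imread('pics/top0.png')
g=f.min(2)
def blobs(mask,roi):
    x0,y0,x1,y1=roi;k=np.zeros_like(mask);k[y0:y1,x0:x1]=mask[y0:y1,x0:x1]
    c=max(cv2.findContours(k,0,2)[0],key=cv2.contourArea);return c
c=blobs(np.uint8(g>120)*255,(370,115,445,200)); b=cv2.boxPoints(cv2.minAreaRect(c));
print('cover rect',b.round(1).tolist());W=w(m,b,.030);print(W.round(4),[np.linalg.norm(W[i]-W[i-1]).round(4) for i in range(4)],W.mean(0))
x=f.astype(int);c=blobs(np.uint8((x[...,2]>150)&(x[...,1]<90))*255,(215,160,262,230))
M=cv2.moments(c);p=[M['m10']/M['m00'],M['m01']/M['m00']];print('knob',p,w(m,p,.07))
c=blobs(np.uint8(g<150)*255,(215,160,262,230));b=cv2.boxPoints(cv2.minAreaRect(c))
W=w(m,b,.04);print('unit',b.round(1).tolist(),W.round(4),[np.linalg.norm(W[i]-W[i-1]).round(4) for i in range(4)],W.mean(0))
print(w(m,[[413,161]],.039),'win')
print('bottle',w(m,[[406,235]],.098), 'tree',w(m,[[209,139]],.08))
a=cv2.resize(f[155:235,205:275],None,fx=6,fy=6,interpolation=2)[:480];d=cv2.resize(f[117:197,375:445],None,fx=6,fy=6,interpolation=2)[:480]
cv2.imwrite('pics/crop.png',np.hstack([a,d])[:, :800])
E
```

```text
cover rect [[379.1000061035156, 142.0], [398.29998779296875, 125.0999984741211], [438.1000061035156, 170.3000030517578], [418.79998779296875, 187.1999969482422]]
[[ 0.657  -0.245   0.03  ]
 [ 0.6981 -0.2926  0.03  ]
 [ 0.5868 -0.3839  0.03  ]
 [ 0.5467 -0.3364  0.03  ]] [np.float64(0.1433), np.float64(0.0629), np.float64(0.144), np.float64(0.0622)] [ 0.62213534 -0.31445385  0.03      ]
knob [232.64583333333331, 199.9375] [[0.51722075 0.09698086 0.07      ]]
unit [[218.8000030517578, 217.6999969482422], [233.1999969482422, 164.1999969482422], [256.0, 170.39999389648438], [241.60000610351562, 223.89999389648438]] [[0.4789 0.1351 0.04  ]
 [0.605  0.1026 0.04  ]
 [0.5897 0.0485 0.04  ]
 [0.464  0.0816 0.04  ]] [np.float64(0.0555), np.float64(0.1302), np.float64(0.0562), np.float64(0.1299)] [0.5344191 0.0919783 0.04     ]
[[ 0.60808511 -0.32257269  0.039     ]] win
bottle [[ 0.43352724 -0.28684998  0.098     ]] tree [[0.65640147 0.15035045 0.08      ]]
```

View pics/crop.png

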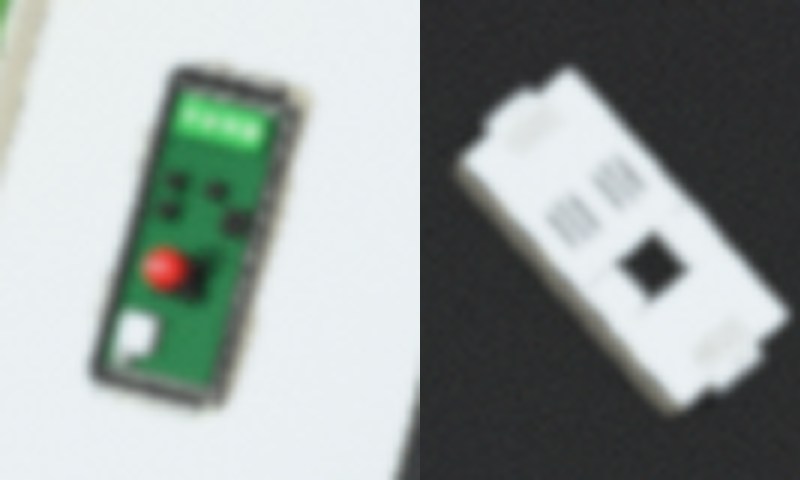

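The crop shows the unit with its red knob toward the lower (−x) end, and the cover with its window toward the lower-right end, so cover yaw is about 40° and unit yaw about −14.5°. The sizes and the knob offset agree with the data given. I'm moving over the cover.

>>> apply_moves([
  {"translation": [0.08, 0.06, 0], "rotation": [0, 0, 0.03]},
  {"translation": [0.16, 0.13, 0], "rotation": [0, 0, 0.06]},
  {"translation": [0.24, 0.2, 0], "rotation": [0, 0, 0.1]},
  {"translation": [0.33, 0.27, 0], "rotation": [0, 0, 0.14]},
  {"translation": [0.42, 0.34, 0], "rotation": [0, 0, 0.18]},
  {"translation": [0.5, 0.41, 0], "rotation": [0, 0, 0.22]},
  {"translation": [0.58, 0.48, 0], "rotation": [0, 0, 0.26]},
  {"translation": [0.66, 0.55, 0], "rotation": [0, 0, 0.3]},
  {"translation": [0.73, 0.61, 0], "rotation": [0, 0, 0.33]},
  {"translation": [0.8, 0.67, 0], "rotation": [0, 0, 0.36]},
], jaw=-1)

```text
t: 0.98
eef_pos: [0.4416, -0.4619, 0.2263]
ee_rot: [3.141, -0.0, -2.587]
force: [-0.0, -0.7, -0.1]
width: 0.0872
gripper_force: 0.0
```

>>> apply_moves([
  {"translation": [0.08, 0.06, 0], "rotation": [0, 0, 0.03]},
  {"translation": [0.16, 0.13, -0.02], "rotation": [0, 0, 0.06]},
  {"translation": [0.24, 0.2, -0.04], "rotation": [0, 0, 0.1]},
  {"translation": [0.33, 0.27, -0.06], "rotation": [0, 0, 0.14]},
  {"translation": [0.42, 0.34, -0.08], "rotation": [0, 0, 0.18]},
  {"translation": [0.5, 0.41, -0.1], "rotation": [0, 0, 0.2]},
  {"translation": [0.57, 0.47, -0.1], "rotation": [0, 0, 0.23]},
  {"translation": [0.64, 0.52, -0.1], "rotation": [0, 0, 0.25]},
  {"translation": [0.69, 0.56, -0.1], "rotation": [0, 0, 0.26]},
  {"translation": [0.725, 0.59, -0.1], "rotation": [0, 0, 0.27]},
])

```text
t: 1.82
eef_pos: [0.6234, -0.3146, 0.2014]
ee_rot: [3.142, -0.0, -2.446]
force: [-0.4, 0.3, -1.2]
width: 0.0879
gripper_force: 0.0
```

```bash
python3 - <<'E'
from station import *
from h import *
m=camera_model('wrist');f=grab_frame('wrist');s=get_state()
print(s['t'],s['eef_pos'],np.degrees(s['ee_rot']),s['q'],m['xyz'])
np.savez('w1.npz',**{k:m[k] for k in m});cv2.imwrite('pics/w1.png',f)
mt=camera_model('top');u=np.radians(-14.5);ex=np.array([np.cos(u),np.sin(u)]);ey=np.array([-ex[1],ex[0]])
P=w(mt,[[172,165],[168,190],[192,150],[180,195],[207,150]],.13)[:,:2]-[.5335,.0925];print(np.c_[P@ex,P@ey].round(3))
P=w(mt,[[172,165],[168,190],[192,150],[180,195],[207,150]],.06)[:,:2]-[.5335,.0925];print(np.c_[P@ex,P@ey].round(3))
E
```

```text
1.8667 [ 0.62437546 -0.31376898  0.20125969] [-1.79990313e+02  1.21611449e-02 -1.40084353e+02] [-1.87657097e-01  4.11902420e-01  3.46595196e-02 -6.13371936e-05
 -1.19328813e+00 -6.86457187e-01] [ 0.57092117 -0.35695314  0.36027456]
[[ 0.022  0.133]
 [-0.032  0.126]
 [ 0.064  0.1  ]
 [-0.036  0.099]
 [ 0.071  0.069]]
[[ 0.028  0.16 ]
 [-0.03   0.153]
 [ 0.074  0.125]
 [-0.034  0.123]
 [ 0.082  0.091]]
```

View pics/w1.png

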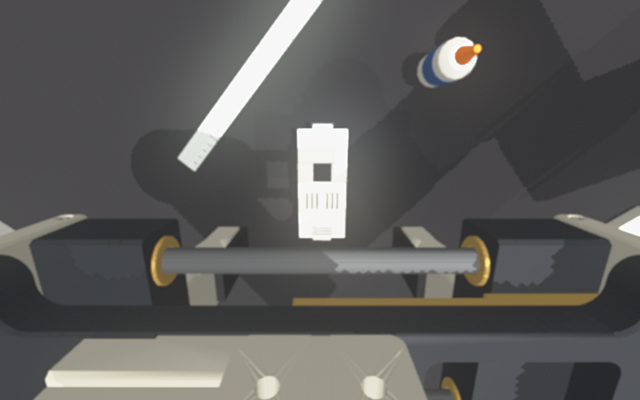

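The wrist view shows the cover square to the image, x 297–348, y 128–240, with its window at (322,172) and both fingers clear to either side. I'm refining its pose from the outline.

```bash
python3 - <<'E'
from h import *
m=dict(np.load('w1.npz'));f=cv2.imread('pics/w1.png');g=f.min(2)
R_=g[110:248,270:375]
k=np.zeros_like(g);k[110:248,285:375]=np.uint8(g[110:248,285:375]>150)*255
n,l,st,c=cv2.connectedComponentsWithStats(k);i=1+np.argmax(st[1:,4]);print(st[i])
k=np.uint8(l==i)
# row edges
rows=np.arange(135,232,4)
L=[(np.flatnonzero(k[r])[0],r) for r in rows];Rr=[(np.flatnonzero(k[r])[-1]+1,r) for r in rows]
print(L[::4],Rr[::4])
cols=[303,306,337,341];T=[(x,np.flatnonzero(k[:,x])[0]) for x in cols];B=[(x,np.flatnonzero(k[:,x])[-1]+1) for x in cols];print(T,B)
h=np.uint8(g<110);h[:,:310]=0;h[:,335:]=0;h[:160]=0;h[186:]=0
M=cv2.moments(h,True);wc=(M['m10']/M['m00'],M['m01']/M['m00']);print('win',wc,M['m00'])
z=.039
a=w(m,np.float64(L)-.5*np.array([1,0]),z)[:,:2];b=w(m,np.float64(Rr)-.5*np.array([1,0]),z)[:,:2]
for q in(a,b):
    v=np.polyfit(q[:,0],q[:,1],1);print('yaw',np.degrees(np.arctan(v[0])))
print('width pts',np.linalg.norm(a-b,axis=1).mean(),'mid',((a+b)/2).mean(0))
W=w(m,[wc],z)[0,:2];print('win',W)
yaw=np.radians(39.9);e=np.array([np.cos(yaw),np.sin(yaw)])
print('c from win',W+.016*e)
t=w(m,np.float64(T),z)[:,:2].mean(0);bb=w(m,np.float64(B),z)[:,:2].mean(0);print('ends',t,bb,np.linalg.norm(t-bb),(t+bb)/2)
n_=np.array([-e[1],e[0]]);mid=((a+b)/2);print('lat offset of midline vs win',(mid.mean(0)-W)@n_)
E
```

```text
[ 296  123   53  118 5294]
[(np.int64(297), np.int64(135)), (np.int64(297), np.int64(151)), (np.int64(297), np.int64(167)), (np.int64(298), np.int64(183)), (np.int64(298), np.int64(199)), (np.int64(298), np.int64(215)), (np.int64(299), np.int64(231))] [(np.int64(349), np.int64(135)), (np.int64(348), np.int64(151)), (np.int64(348), np.int64(167)), (np.int64(347), np.int64(183)), (np.int64(346), np.int64(199)), (np.int64(346), np.int64(215)), (np.int64(345), np.int64(231))]
[(303, np.int64(128)), (306, np.int64(128)), (337, np.int64(128)), (341, np.int64(128))] [(303, np.int64(238)), (306, np.int64(238)), (337, np.int64(238)), (341, np.int64(238))]
win (321.89473684210526, 172.02631578947367) 228.0
yaw 39.61325563124689
yaw 39.223948816699455
width pts 0.05790589205926814 mid [ 0.61996617 -0.31351138]
win [ 0.60933893 -0.32246355]
c from win [ 0.62161357 -0.31220036]
ends [ 0.5714288  -0.35441032] [ 0.67248642 -0.26983648] 0.13177775346996382 [ 0.62195761 -0.3121234 ]
lat offset of midline vs win 5.0956407273040384e-05
```

>>> apply_moves([
  {"translation": [-0.005, 0.003, -0.06], "rotation": [0, 0, -0.01]},
  {"translation": [-0.01, 0.006, -0.15], "rotation": [0, 0, -0.017]},
  {"translation": [-0.01, 0.006, -0.25], "rotation": [0, 0, -0.017]},
  {"translation": [-0.01, 0.006, -0.36], "rotation": [0, 0, -0.017]},
  {"translation": [-0.01, 0.006, -0.47], "rotation": [0, 0, -0.017]},
  {"translation": [-0.01, 0.006, -0.57], "rotation": [0, 0, -0.017]},
  {"translation": [-0.01, 0.006, -0.66], "rotation": [0, 0, -0.017]},
  {"translation": [-0.01, 0.006, -0.73], "rotation": [0, 0, -0.017]},
  {"translation": [-0.01, 0.006, -0.765], "rotation": [0, 0, -0.017]},
  {"translation": [-0.01, 0.006, -0.775], "rotation": [0, 0, -0.017]},
])

```text
t: 2.7
eef_pos: [0.6183, -0.3143, 0.006]
ee_rot: [3.139, -0.002, -2.457]
force: [-0.2, -0.1, 0.7]
width: 0.0874
gripper_force: 0.0
```

>>> apply_moves([
  {"translation": [0, 0, 0], "rotation": [0, 0, 0]},
  {"translation": [0, 0, 0], "rotation": [0, 0, 0]},
  {"translation": [0, 0, 0], "rotation": [0, 0, 0]},
  {"translation": [0, 0, 0], "rotation": [0, 0, 0]},
  {"translation": [0, 0, 0], "rotation": [0, 0, 0]},
  {"translation": [0, 0, 0], "rotation": [0, 0, 0]},
  {"translation": [0, 0, 0], "rotation": [0, 0, 0]},
  {"translation": [0, 0, 0], "rotation": [0, 0, 0]},
  {"translation": [0, 0, 0], "rotation": [0, 0, 0]},
  {"translation": [0, 0, 0], "rotation": [0, 0, 0]},
], jaw=1, newtons=20)

```text
t: 3.53
eef_pos: [0.62, -0.3142, 0.0086]
ee_rot: [-3.141, 0.0, -2.456]
force: [-1.4, -0.3, 5.5]
width: 0.0556
gripper_force: 20.0
```

>>> apply_moves([
  {"translation": [0, 0, 0.02], "rotation": [0, 0, 0]},
  {"translation": [0, 0, 0.06], "rotation": [0, 0, 0]},
  {"translation": [0, 0, 0.13], "rotation": [0, 0, 0]},
  {"translation": [0, 0, 0.21], "rotation": [0, 0, 0]},
  {"translation": [0, 0, 0.3], "rotation": [0, 0, 0]},
  {"translation": [0, 0, 0.39], "rotation": [0, 0, 0]},
  {"translation": [0, 0, 0.48], "rotation": [0, 0, 0]},
  {"translation": [0, 0, 0.56], "rotation": [0, 0, 0]},
  {"translation": [0, 0, 0.62], "rotation": [0, 0, 0]},
  {"translation": [0, 0, 0.66], "rotation": [0, 0, 0]},
])

```text
t: 4.37
eef_pos: [0.62, -0.3143, 0.1756]
ee_rot: [-3.139, 0.001, -2.456]
force: [-0.0, 0.2, -2.1]
width: 0.0559
gripper_force: 20.0
```

>>> apply_moves([
  {"translation": [0.002, 0.03, 0.02], "rotation": [0, 0, -0.04]},
  {"translation": [0.005, 0.09, 0.04], "rotation": [0, 0, -0.11]},
  {"translation": [0.01, 0.16, 0.06], "rotation": [0, 0, -0.2]},
  {"translation": [0.015, 0.24, 0.08], "rotation": [0, 0, -0.3]},
  {"translation": [0.02, 0.32, 0.08], "rotation": [0, 0, -0.4]},
  {"translation": [0.025, 0.4, 0.08], "rotation": [0, 0, -0.5]},
  {"translation": [0.03, 0.48, 0.08], "rotation": [0, 0, -0.6]},
  {"translation": [0.035, 0.56, 0.08], "rotation": [0, 0, -0.7]},
  {"translation": [0.04, 0.64, 0.08], "rotation": [0, 0, -0.8]},
  {"translation": [0.04, 0.72, 0.08], "rotation": [0, 0, -0.9]},
])

```text
t: 5.2
eef_pos: [0.6292, -0.133, 0.1926]
ee_rot: [3.141, -0.001, -2.93]
force: [0.9, 0.2, -1.2]
width: 0.0558
gripper_force: 20.0
```

>>> apply_moves([
  {"translation": [0, 0.08, 0], "rotation": [0, 0, -0.1]},
  {"translation": [0.01, 0.16, 0], "rotation": [0, 0, -0.2]},
  {"translation": [0.015, 0.24, 0], "rotation": [0, 0, -0.3]},
  {"translation": [0.02, 0.32, 0], "rotation": [0, 0, -0.4]},
  {"translation": [0.025, 0.4, 0], "rotation": [0, 0, -0.5]},
  {"translation": [0.03, 0.48, 0], "rotation": [0, 0, -0.6]},
  {"translation": [0.035, 0.56, 0], "rotation": [0, 0, -0.7]},
  {"translation": [0.04, 0.64, 0], "rotation": [0, 0, -0.79]},
  {"translation": [0.04, 0.71, 0], "rotation": [0, 0, -0.86]},
  {"translation": [0.04, 0.76, 0], "rotation": [0, 0, -0.9]},
])

```text
t: 6.03
eef_pos: [0.6392, 0.0574, 0.1926]
ee_rot: [-3.141, -0.001, 2.883]
force: [0.7, -0.6, -0.1]
width: 0.0559
gripper_force: 20.0
```

```bash
python3 - <<'E'
from station import *
from h import *
grab_frame('top');grab_frame('top')
m=camera_model('wrist');f=grab_frame('wrist');s=get_state()
print(s['t'],s['eef_pos'],np.degrees(s['ee_rot']),s['q'],s['width'],s['force'])
np.savez('w2.npz',eef=s['eef_pos'],rpy=s['ee_rot'],**m);cv2.imwrite('pics/w2.png',f)
E
```

```text
6.1833 [0.63918967 0.05668675 0.19255139] [-1.79978164e+02 -4.31379256e-02  1.65395315e+02] [ 3.91895362e-01  3.27355986e-01 -1.13516908e-01 -1.65332564e-04
 -1.13075394e+00 -2.21752089e+00] 0.05610231992338365 [-0.88134954 -0.48759338 -0.55573425]
```

View pics/w2.png

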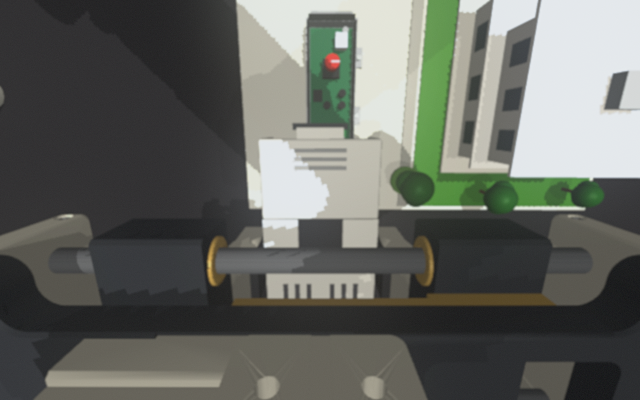

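The view shows the cover held straight, its −x edge at y≈142 and sides at x≈260/380. The unit is ahead at x 308–355, y 15–138, with the knob at (333,62) and the tree at (410,185) clear of it.

```bash
python3 - <<'E'
from h import *
z=np.load('w2.npz');m=dict(z);f=cv2.imread('pics/w2.png');g=cv2.GaussianBlur(f,(3,3),0).astype(float).mean(2)
x=f.astype(int)
k=np.uint8((x[...,2]>150)&(x[...,1]<90));k[90:]=0;n,l,st,c=cv2.connectedComponentsWithStats(k);i=1+np.argmax(st[1:,4]);print('red',st[i],c[i])
def sub(a,b,p,sgn,horiz):  # strongest signed gradient between a,b on row/col p
    v=g[p,a:b] if horiz else g[a:b,p]
    d=np.gradient(v)*sgn;j=int(np.argmax(d));j=min(max(j,1),len(d)-2)
    y0,y1,y2=d[j-1:j+2];den=y0-2*y1+y2
    return a+j+(0.5*(y0-y2)/den if den else 0)
eef=m['eef'];zt=eef[2]+.0188+.013
rows=range(150,212,4)
L=np.array([(sub(250,275,r,1,1),r) for r in rows]);Rr=np.array([(sub(368,390,r,-1,1),r) for r in rows])
F=np.array([(c_,sub(132,152,c_,1,0)) for c_ in list(range(266,290,3))+list(range(350,375,3))])
print(L[::5].round(1).tolist(),Rr[::5].round(1).tolist(),F[::4].round(1).tolist())
def line(P,zz):
    W=w(m,P,zz)[:,:2];c=np.median(W,axis=0);u,s,v=np.linalg.svd(W-W.mean(0));d=v[0];return W.mean(0),d,np.degrees(np.arctan2(d[1],d[0])),s[1]/len(W)**.5
for nme,P in(('L',L),('R',Rr),('F',F)): print(nme,line(P,zt))
yaw=np.radians(np.degrees(m['rpy'][2])-180);e=np.array([np.cos(yaw),np.sin(yaw)]);n_=np.array([-e[1],e[0]])
a,b,ff=[line(P,zt)[0] for P in(L,Rr,F)]
print('yaw tool',np.degrees(yaw),'cover width',abs((a-b)@n_),'lat ctr-eef',(((a+b)/2)-eef[:2])@n_,'x ctr-eef',(ff-eef[:2])@e+.065)
# unit
rows=range(30,120,4)
L=np.array([(sub(298,316,r,-1,1),r) for r in rows]);Rr=np.array([(sub(346,366,r,1,1),r) for r in rows])
T=np.array([(c_,sub(6,22,c_,-1,0)) for c_ in range(318,346,3)])
print(L[::4].round(1).tolist(),Rr[::4].round(1).tolist(),T.round(1).tolist())
for zz in(.040,):
    for nme,P in(('L',L),('R',Rr),('T',T)): print(nme,zz,line(P,zz))
print('knob',w(m,[c[i]],.069))
im=cv2.resize(f[0:230,240:400],None,fx=3.4,fy=2.6,interpolation=2);cv2.imwrite('pics/w2c.png',cv2.resize(f[0:150,270:400],None,fx=4,fy=4,interpolation=2))
E
```

```text
red [326  55  13  14 107] [331.3271028   61.48598131]
[[258.8, 150.0], [260.2, 170.0], [262.2, 190.0], [261.7, 210.0]] [[379.4, 150.0], [384.2, 170.0], [377.1, 190.0], [377.9, 210.0]] [[266.0, 138.9], [278.0, 138.9], [350.0, 138.7], [362.0, 141.2], [374.0, 139.4]]
L (array([1.57765164, 3.83099327]), array([0.25255297, 0.96758307]), np.float64(75.37136490018318), np.float64(0.008073849478908535))
R (array([0.60395979, 0.09730959]), array([ 0.97445416, -0.22458647]), np.float64(-12.97856208367976), np.float64(0.0033732699877382383))
F (array([0.57910055, 0.07514787]), array([0.25951685, 0.96573858]), np.float64(74.95860426534921), np.float64(0.00032529920656974935))
yaw tool -14.604684966312789 cover width 3.8585578926144386 lat ctr-eef 1.959706041830085 x ctr-eef 0.002197498137449544
[[306.3, 30.0], [306.3, 46.0], [305.9, 62.0], [306.3, 78.0], [306.3, 94.0], [306.8, 110.0]] [[356.1, 30.0], [355.7, 46.0], [354.9, 62.0], [354.6, 78.0], [353.9, 94.0], [353.4, 110.0]] [[318.0, 13.0], [321.0, 13.0], [324.0, 13.0], [327.0, 13.0], [330.0, 13.0], [333.0, 13.0], [336.0, 12.9], [339.0, 12.9], [342.0, 12.9], [345.0, 12.9]]
L 0.04 (array([0.51977384, 0.0748069 ]), array([ 0.96594571, -0.25874483]), np.float64(-14.99559808013045), np.float64(0.00023203619480655703))
R 0.04 (array([0.5324237 , 0.12314828]), array([ 0.96642617, -0.25694445]), np.float64(-14.888833641501586), np.float64(8.954743921753643e-05))
T 0.04 (array([0.47184825, 0.1136562 ]), array([0.24991755, 0.96826712]), np.float64(75.52736701927812), np.float64(2.98584293870944e-05))
knob [[0.51976205 0.10036262 0.069     ]]
```

View pics/w2c.png

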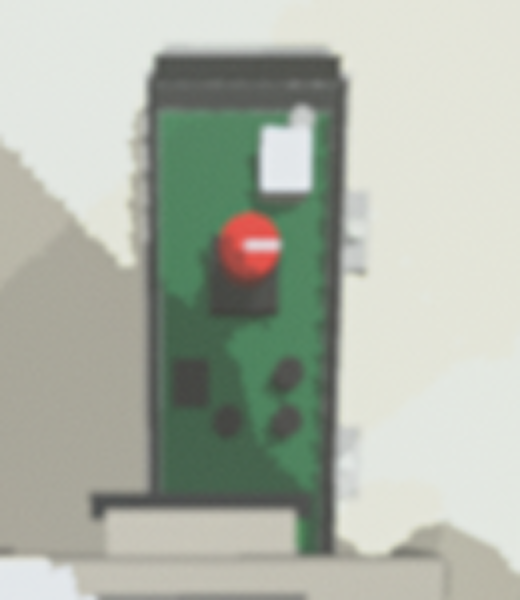

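```bash
cat >> h.py <<'E'
def edge(g,a,b,p,sgn,horiz):
    v=g[p,a:b] if horiz else g[a:b,p]
    d=np.gradient(v)*sgn;j=int(np.argmax(d));s=slice(max(j-2,0),j+3);q=np.clip(d[s],0,None)
    return a+(np.arange(len(d))[s]*q).sum()/q.sum()
def fit(m,P,zz):
    W=w(m,P,zz)[:,:2];vx,vy,x,y=cv2.fitLine(np.float32(W*1000),cv2.DIST_HUBER,0,.01,.01).ravel()
    return np.array([x,y])/1000,np.degrees(np.arctan2(vy,vx))
E
python3 - <<'E'
from h import *
m=dict(np.load('w2.npz'));f=cv2.imread('pics/w2.png');g=cv2.GaussianBlur(f,(3,3),0).astype(float).mean(2)
eef=m['eef'];zt=eef[2]+.0188+.013
u=np.radians(-14.94);e=np.array([np.cos(u),np.sin(u)]);n=np.array([-e[1],e[0]])
rows=range(150,212,3)
L=np.array([(edge(g,252,272,r,1,1),r) for r in rows]);Rr=np.array([(edge(g,368,388,r,-1,1),r) for r in rows])
F=np.array([(c,edge(g,132,150,c,1,0)) for c in list(range(266,290,3))+list(range(352,375,3))])
W0=np.array([(edge(g,290,306,r,-1,1),r) for r in(226,230,234)]);W1=np.array([(edge(g,334,350,r,1,1),r) for r in(226,230,234)])
r={}
for k,P in dict(L=L,R=Rr,F=F,W0=W0,W1=W1).items():
    c,a=fit(m,P,zt);r[k]=c;print(k,P[::6].round(1).tolist(),'e %.4f n %.4f ang %.2f'%((c-eef[:2])@e,(c-eef[:2])@n,a))
print('eef e,n',eef[:2]@e,eef[:2]@n)
k=w(m,[[332.3,61.8]],.0705)[0,:2];print('knob e n',k@e,k@n)
E
```

```text
L [[258.8, 150.0], [259.9, 168.0], [262.1, 186.0], [254.0, 204.0]] e -0.0456 n -0.0257 ang -13.10
R [[379.2, 150.0], [378.4, 168.0], [377.7, 186.0], [376.7, 204.0]] e -0.0466 n 0.0284 ang -14.39
F [[266.0, 139.1], [284.0, 140.9], [364.0, 141.2]] e -0.0627 n 0.0088 ang 74.61
W0 [[297.8, 226.0]] e -0.0198 n -0.0090 ang -14.19
W1 [[342.1, 226.0]] e -0.0199 n 0.0125 ang -14.58
eef e,n 0.6029684558382647 0.21955835077236907
knob e n 0.47688691024815855 0.23181981952785952
```

>>> apply_moves([
  {"translation": [0.002, 0.01, -0.03], "rotation": [0, 0, -0.01]},
  {"translation": [0.005, 0.02, -0.08], "rotation": [0, 0, -0.013]},
  {"translation": [0.01, 0.037, -0.14], "rotation": [0, 0, -0.013]},
  {"translation": [0.01, 0.037, -0.2], "rotation": [0, 0, -0.013]},
  {"translation": [0.01, 0.037, -0.26], "rotation": [0, 0, -0.013]},
  {"translation": [0.01, 0.037, -0.31], "rotation": [0, 0, -0.013]},
  {"translation": [0.01, 0.037, -0.34], "rotation": [0, 0, -0.013]},
  {"translation": [0.01, 0.037, -0.36], "rotation": [0, 0, -0.013]},
  {"translation": [0.01, 0.037, -0.36], "rotation": [0, 0, -0.013]},
  {"translation": [0.01, 0.037, -0.36], "rotation": [0, 0, -0.013]},
])

```text
t: 7.02
eef_pos: [0.6422, 0.0649, 0.1027]
ee_rot: [-3.141, -0.0, 2.878]
force: [0.4, 0.2, -0.4]
width: 0.0559
gripper_force: 20.0
```

```bash
python3 - <<'E'
from station import *
from h import *
E=[]
for i in range(4):
    m=camera_model('wrist');f=grab_frame('wrist');s=get_state();E.append([*s['eef_pos'],*np.degrees(s['ee_rot'])])
print(s['t'],np.array(E).round(4),s['force'],s['width'])
s=get_state();np.savez('w3.npz',eef=np.mean(E,0)[:3],rpy=s['ee_rot'],**m);cv2.imwrite('pics/w3.png',f)
E
```

```text
7.2167 [[6.425000e-01 6.510000e-02 1.033000e-01 1.799833e+02 4.230000e-02
  1.648979e+02]
 [6.426000e-01 6.520000e-02 1.036000e-01 1.799634e+02 6.580000e-02
  1.649032e+02]
 [6.425000e-01 6.530000e-02 1.036000e-01 1.799562e+02 6.910000e-02
  1.649037e+02]
 [6.425000e-01 6.530000e-02 1.037000e-01 1.799535e+02 6.760000e-02
  1.649018e+02]] [ 0.04421494 -0.2970571  -0.84743762] 0.05592343983893876
```

View pics/w3.png

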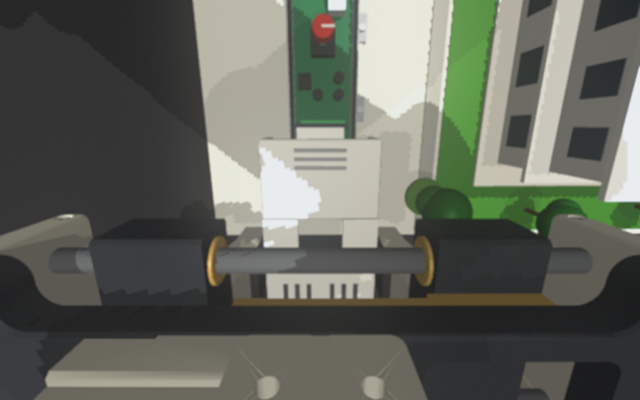

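Closer now: the unit's sides are at x≈290 and 356, the knob is at (323,25), and the cover's front edge is still at y≈142. I'm measuring the unit against the cover.

```bash
python3 - <<'E'
from h import *
m=dict(np.load('w3.npz'));f=cv2.imread('pics/w3.png');g=cv2.GaussianBlur(f,(3,3),0).astype(float).mean(2)
eef=m['eef'];zt=eef[2]+.0188+.013
u=np.radians(-15.0);e=np.array([np.cos(u),np.sin(u)]);n=np.array([-e[1],e[0]])
rows=range(30,118,4)
L=np.array([(edge(g,280,298,r,-1,1),r) for r in rows]);Rr=np.array([(edge(g,348,366,r,1,1),r) for r in rows])
F=np.array([(c,edge(g,132,150,c,1,0)) for c in list(range(266,290,3))+list(range(352,375,3))])
CR=np.array([(edge(g,372,388,r,-1,1),r) for r in range(150,212,3)]);CL=np.array([(edge(g,254,268,r,1,1),r) for r in range(150,200,3)])
for k,P,z in(('L',L,.04),('R',Rr,.04),('cl',CL,zt),('cr',CR,zt),('F',F,zt)):
    c,a=fit(m,P,z);print(k,P[::6].round(1).tolist(),'e %.4f n %.4f ang %.2f'%((c-eef[:2])@e,(c-eef[:2])@n,a))
print('eef',eef,eef[:2]@e,eef[:2]@n)
x=f.astype(int);k=np.uint8((x[...,2]>130)&(x[...,2]-x[...,1]>60));k[60:]=0;k[:,:300]=0;k[:,345:]=0
nn,l,st,c=cv2.connectedComponentsWithStats(k);i=1+np.argmax(st[1:,4]);(cx,cy),r=cv2.minEnclosingCircle(np.argwhere(l==i)[:,::-1].astype(np.float32));print('red',st[i],c[i],cx,cy,r)
for z in(.069,.071):
    P=w(m,[[cx,cy]],z)[0,:2]-eef[:2];print('knob',z,P@e,P@n)
E
```

```text
L [[287.0, 30.0], [287.9, 54.0], [288.6, 78.0], [289.2, 102.0]] e -0.1099 n -0.0223 ang -14.77
R [[356.8, 30.0], [357.2, 54.0], [356.8, 78.0], [355.7, 102.0]] e -0.1070 n 0.0280 ang -14.49
cl [[258.8, 150.0], [261.0, 168.0], [262.0, 186.0]] e -0.0473 n -0.0260 ang -14.97
cr [[380.1, 150.0], [379.1, 168.0], [378.2, 186.0], [377.1, 204.0]] e -0.0438 n 0.0280 ang -14.97
F [[266.0, 139.9], [284.0, 140.1], [364.0, 140.0]] e -0.0626 n 0.0049 ang 75.18
eef [0.64251934 0.06522387 0.10354978] 0.6037448407779352 0.22929766275590358
red [313  14  21  24 350] [322.19714286  25.78857143] 322.7099914550781 25.610000610351562 11.855742454528809
knob 0.069 -0.12834303013953707 0.0027843763679795686
knob 0.071 -0.12772783642476784 0.0027685128648039375
```

>>> apply_moves([
  {"translation": [-0.03, 0.009, 0], "rotation": [0, 0, 0.007]},
  {"translation": [-0.08, 0.023, 0], "rotation": [0, 0, 0.007]},
  {"translation": [-0.15, 0.043, 0], "rotation": [0, 0, 0.007]},
  {"translation": [-0.23, 0.066, 0], "rotation": [0, 0, 0.007]},
  {"translation": [-0.31, 0.088, 0], "rotation": [0, 0, 0.007]},
  {"translation": [-0.37, 0.105, 0], "rotation": [0, 0, 0.007]},
  {"translation": [-0.41, 0.117, 0], "rotation": [0, 0, 0.007]},
  {"translation": [-0.43, 0.1225, 0], "rotation": [0, 0, 0.007]},
  {"translation": [-0.44, 0.1255, 0], "rotation": [0, 0, 0.007]},
  {"translation": [-0.44, 0.1255, 0], "rotation": [0, 0, 0.007]},
])

```text
t: 8.05
eef_pos: [0.5322, 0.0968, 0.1032]
ee_rot: [3.141, 0.001, 2.882]
force: [-1.0, 0.5, -0.8]
width: 0.0558
gripper_force: 20.0
```

>>> apply_moves([
  {"translation": [0, 0, -0.01], "rotation": [0, 0, 0]},
  {"translation": [0, 0, -0.03], "rotation": [0, 0, 0]},
  {"translation": [0, 0, -0.055], "rotation": [0, 0, 0]},
  {"translation": [0, 0, -0.08], "rotation": [0, 0, 0]},
  {"translation": [0, 0, -0.105], "rotation": [0, 0, 0]},
  {"translation": [0, 0, -0.13], "rotation": [0, 0, 0]},
  {"translation": [0, 0, -0.15], "rotation": [0, 0, 0]},
  {"translation": [0, 0, -0.165], "rotation": [0, 0, 0]},
  {"translation": [0, 0, -0.174], "rotation": [0, 0, 0]},
  {"translation": [0, 0, -0.174], "rotation": [0, 0, 0]},
])

```text
t: 8.88
eef_pos: [0.5318, 0.0964, 0.0587]
ee_rot: [-3.141, -0.001, 2.882]
force: [-0.5, -0.4, -1.5]
width: 0.0555
gripper_force: 20.0
```

```bash
python3 - <<'E'
from station import *
from h import *
cv2.imwrite('pics/t4.png',grab_frame('top'));a=grab_frame('side');b=grab_frame('wrist');s=get_state()
print(s['t'],s['eef_pos'],np.degrees(s['ee_rot']),s['force'],s['moment'],s['width'])
cv2.imwrite('pics/w4.png',np.hstack([cv2.resize(a[180:330,200:350],(600,600),interpolation=2)[:, :400],cv2.resize(b[60:260,220:420],(400,400),interpolation=2)[:400].repeat(1,0)] if 0 else [cv2.resize(a[200:290,220:310],(400,400),interpolation=2),cv2.resize(b[60:260,220:420],(400,400),interpolation=2)]))
E
```

```text
9.0333 [0.53225159 0.09667307 0.0595888 ] [1.79980354e+02 2.26299911e-02 1.65115024e+02] [-0.47134871 -0.51212712  0.15298373] [-0.05075536 -0.024095   -0.01658891] 0.05614417531089678
```

View pics/w4.png

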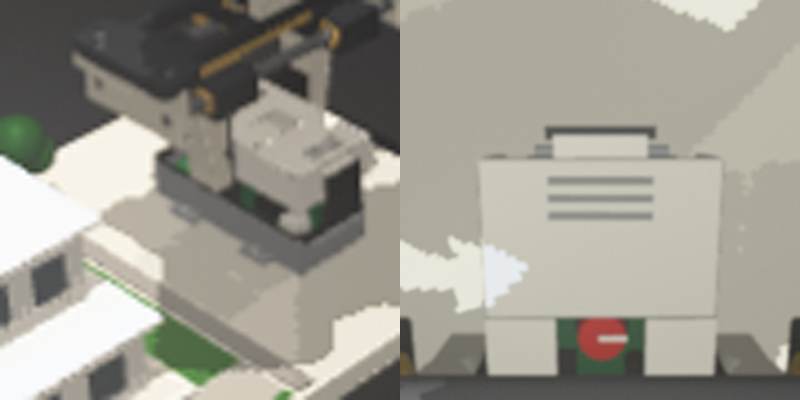

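The knob shows centred laterally in the window (knob x≈602 against window 557–645 in the right crop). The cover hovers over the tray, aligned with it, in the left crop.

```bash
python3 - <<'E'
from station import *
from h import *
m=camera_model('wrist');b=cv2.imread('pics/w4.png')
f=grab_frame('wrist');g=f.astype(float).mean(2);s=get_state();eef=s['eef_pos']
u=np.radians(-14.9);e=np.array([np.cos(u),np.sin(u)]);n=np.array([-e[1],e[0]])
ye=np.mean([edge(g,212,226,c,-1,0) for c in(302,305,308,336,339)]);xl=np.mean([edge(g,292,304,r,-1,1) for r in(228,235)]);xr=np.mean([edge(g,336,348,r,1,1) for r in(228,235)])
x=f.astype(int);k=np.uint8((x[...,2]>110)&(x[...,2]-x[...,1]>50));k[:215]=0;k[247:]=0;k[:,:300]=0;k[:,342:]=0
nn,l,st,c=cv2.connectedComponentsWithStats(k);i=1+np.argmax(st[1:,4]);print(ye,xl,xr,st[i])
a=w(m,[[321,ye],[xl,235],[xr,235]],eef[2]+.0318)[:,:2];kn=w(m,[[st[i][0]+st[i][2]/2,st[i][1]+st[i][3]/2]],.0705)[0,:2]
print('knob-front e (want .011)',(kn-a[0])@e,'lat',(kn-(a[1]+a[2])/2)@n, (a[2]-a[1])@n)
E
```

```text
218.29026326490424 297.8611473939318 341.96302177128894 [309 219  23  21 355]
knob-front e (want .011) 0.013775429398208663 lat 0.00028875065790623833 0.0214999313932151
```

```bash
python3 - <<'E'
from station import *
from h import *
m=camera_model('wrist');s=get_state();eef=s['eef_pos'];e=np.array([np.cos(np.radians(-14.9)),np.sin(np.radians(-14.9))])
a=w(m,[[321,140.0],[321,218.3],[321,217.3]],eef[2]+.0318)[:,:2]-eef[:2];print(a@e)
kn=w(m,[[320.5,228.5],[320.5,229.5]],.0705)[:,:2]-eef[:2];print(kn@e)
E
```

```text
[-0.06248653 -0.02566965 -0.02617472]
[-0.01249426 -0.01189295]
```

>>> apply_moves([
  {"translation": [0.006, -0.002, 0], "rotation": [0, 0, 0]},
  {"translation": [0.006, -0.002, -0.005], "rotation": [0, 0, 0]},
  {"translation": [0.006, -0.002, -0.01], "rotation": [0, 0, 0]},
  {"translation": [0.006, -0.002, -0.015], "rotation": [0, 0, 0]},
  {"translation": [0.006, -0.002, -0.02], "rotation": [0, 0, 0]},
  {"translation": [0.006, -0.002, -0.025], "rotation": [0, 0, 0]},
  {"translation": [0.006, -0.002, -0.03], "rotation": [0, 0, 0]},
  {"translation": [0.006, -0.002, -0.035], "rotation": [0, 0, 0]},
  {"translation": [0.006, -0.002, -0.04], "rotation": [0, 0, 0]},
  {"translation": [0.006, -0.002, -0.04], "rotation": [0, 0, 0]},
])

```text
t: 9.92
eef_pos: [0.5334, 0.096, 0.049]
ee_rot: [-3.141, -0.0, 2.882]
force: [0.5, 0.5, -1.7]
width: 0.0556
gripper_force: 20.0
```

>>> apply_moves([
  {"translation": [0, 0, -0.001], "rotation": [0, 0, 0]},
  {"translation": [0, 0, -0.003], "rotation": [0, 0, 0]},
  {"translation": [0, 0, -0.005], "rotation": [0, 0, 0]},
  {"translation": [0, 0, -0.007], "rotation": [0, 0, 0]},
  {"translation": [0, 0, -0.009], "rotation": [0, 0, 0]},
  {"translation": [0, 0, -0.011], "rotation": [0, 0, 0]},
  {"translation": [0, 0, -0.012], "rotation": [0, 0, 0]},
  {"translation": [0, 0, -0.012], "rotation": [0, 0, 0]},
  {"translation": [0, 0, -0.012], "rotation": [0, 0, 0]},
  {"translation": [0, 0, -0.012], "rotation": [0, 0, 0]},
])

```text
t: 10.75
eef_pos: [0.5335, 0.0961, 0.0463]
ee_rot: [3.142, 0.0, 2.882]
force: [-0.8, 0.0, -1.6]
width: 0.0558
gripper_force: 20.0
```

>>> apply_moves([
  {"translation": [0, 0, -0.001], "rotation": [0, 0, 0]},
  {"translation": [0, 0, -0.002], "rotation": [0, 0, 0]},
  {"translation": [0, 0, -0.004], "rotation": [0, 0, 0]},
  {"translation": [0, 0, -0.006], "rotation": [0, 0, 0]},
  {"translation": [0, 0, -0.008], "rotation": [0, 0, 0]},
  {"translation": [0, 0, -0.01], "rotation": [0, 0, 0]},
  {"translation": [0, 0, -0.012], "rotation": [0, 0, 0]},
  {"translation": [0, 0, -0.012], "rotation": [0, 0, 0]},
  {"translation": [0, 0, -0.012], "rotation": [0, 0, 0]},
  {"translation": [0, 0, -0.012], "rotation": [0, 0, 0]},
])

```text
t: 11.58
eef_pos: [0.5342, 0.0962, 0.044]
ee_rot: [3.141, 0.001, 2.882]
force: [-0.7, 0.5, 5.3]
width: 0.0558
gripper_force: 20.0
```

Contact came at the expected height of noses on the rim. Releasing, then lifting.

>>> apply_moves([
  {"translation": [0, 0, 0], "rotation": [0, 0, 0]},
  {"translation": [0, 0, 0], "rotation": [0, 0, 0]},
  {"translation": [0, 0, 0], "rotation": [0, 0, 0]},
  {"translation": [0, 0, 0], "rotation": [0, 0, 0]},
  {"translation": [0, 0, 0], "rotation": [0, 0, 0]},
  {"translation": [0, 0, 0], "rotation": [0, 0, 0]},
  {"translation": [0, 0, 0], "rotation": [0, 0, 0]},
  {"translation": [0, 0, 0.005], "rotation": [0, 0, 0]},
  {"translation": [0, 0, 0.015], "rotation": [0, 0, 0]},
  {"translation": [0, 0, 0.03], "rotation": [0, 0, 0]},
], jaw=-1)

```text
t: 12.42
eef_pos: [0.5334, 0.096, 0.0509]
ee_rot: [-3.141, -0.0, 2.882]
force: [-0.2, 0.4, -0.3]
width: 0.0878
gripper_force: 0.0
```

>>> apply_moves([
  {"translation": [0, 0, 0.03], "rotation": [0, 0, 0]},
  {"translation": [0, 0, 0.08], "rotation": [0, 0, 0]},
  {"translation": [0.02, 0, 0.15], "rotation": [0, 0, 0]},
  {"translation": [0.06, -0.015, 0.22], "rotation": [0, 0, 0]},
  {"translation": [0.11, -0.03, 0.29], "rotation": [0, 0, 0]},
  {"translation": [0.16, -0.04, 0.36], "rotation": [0, 0, 0]},
  {"translation": [0.2, -0.05, 0.42], "rotation": [0, 0, 0]},
  {"translation": [0.22, -0.06, 0.44], "rotation": [0, 0, 0]},
  {"translation": [0.23, -0.06, 0.44], "rotation": [0, 0, 0]},
  {"translation": [0.23, -0.06, 0.44], "rotation": [0, 0, 0]},
], jaw=1)

```text
t: 13.25
eef_pos: [0.5908, 0.0809, 0.1604]
ee_rot: [3.141, -0.0, 2.881]
force: [-0.5, 0.1, -0.4]
width: 0.0263
gripper_force: 0.0
```

```bash
python3 - <<'E'
from station import *
from h import *
grab_frame('side')
m=camera_model('wrist');b=grab_frame('wrist');a=grab_frame('side');s=get_state()
print(s['t'],s['eef_pos'],np.degrees(s['ee_rot']),s['force'],s['width'])
np.savez('w5.npz',eef=s['eef_pos'],**m);cv2.imwrite('pics/w5f.png',b);cv2.imwrite('pics/s5f.png',a)
cv2.imwrite('pics/w5.png',np.hstack([cv2.resize(a[210:280,230:310],(400,350),interpolation=2),cv2.resize(b[50:225,220:420],(400,350),interpolation=2)]))
E
```

```text
13.4 [0.58991027 0.08091137 0.15966371] [-1.79937691e+02 -1.02253387e-01  1.65107883e+02] [ 0.34857845 -0.89829013 -0.42677899] 0.014873588829914627
```

View pics/w5.png

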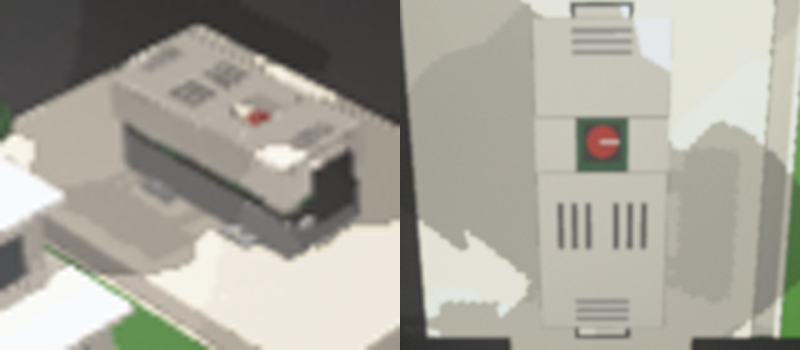

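The cover sits level on its clip noses with the knob centred in the window, in both crops. Now over the plain end with the fingers shut.

>>> apply_moves([
  {"translation": [-0.01, 0.003, -0.02], "rotation": [0, 0, 0]},
  {"translation": [-0.02, 0.006, -0.05], "rotation": [0, 0, 0]},
  {"translation": [-0.03, 0.008, -0.09], "rotation": [0, 0, 0]},
  {"translation": [-0.03, 0.008, -0.14], "rotation": [0, 0, 0]},
  {"translation": [-0.03, 0.008, -0.19], "rotation": [0, 0, 0]},
  {"translation": [-0.03, 0.008, -0.23], "rotation": [0, 0, 0]},
  {"translation": [-0.03, 0.008, -0.26], "rotation": [0, 0, 0]},
  {"translation": [-0.03, 0.008, -0.28], "rotation": [0, 0, 0]},
  {"translation": [-0.03, 0.008, -0.29], "rotation": [0, 0, 0]},
  {"translation": [-0.03, 0.008, -0.3], "rotation": [0, 0, 0]},
])

```text
t: 14.23
eef_pos: [0.5836, 0.0831, 0.0856]
ee_rot: [-3.141, 0.0, 2.882]
force: [0.7, -0.4, 0.3]
width: 0.0005
gripper_force: 0.0
```

>>> apply_moves([
  {"translation": [0, 0, -0.003], "rotation": [0, 0, 0]},
  {"translation": [0, 0, -0.006], "rotation": [0, 0, 0]},
  {"translation": [0, 0, -0.009], "rotation": [0, 0, 0]},
  {"translation": [0, 0, -0.012], "rotation": [0, 0, 0]},
  {"translation": [0, 0, -0.015], "rotation": [0, 0, 0]},
  {"translation": [0, 0, -0.018], "rotation": [0, 0, 0]},
  {"translation": [0, 0, -0.021], "rotation": [0, 0, 0]},
  {"translation": [0, 0, -0.024], "rotation": [0, 0, 0]},
  {"translation": [0, 0, -0.027], "rotation": [0, 0, 0]},
  {"translation": [0, 0, -0.03], "rotation": [0, 0, 0]},
])

```text
t: 15.07
eef_pos: [0.5835, 0.083, 0.0782]
ee_rot: [-3.142, -0.0, 2.882]
force: [-0.6, -0.4, -0.1]
width: 0.0006
gripper_force: 0.0
```

>>> apply_moves([
  {"translation": [0, 0, -0.002], "rotation": [0, 0, 0]},
  {"translation": [0, 0, -0.004], "rotation": [0, 0, 0]},
  {"translation": [0, 0, -0.006], "rotation": [0, 0, 0]},
  {"translation": [0, 0, -0.008], "rotation": [0, 0, 0]},
  {"translation": [0, 0, -0.01], "rotation": [0, 0, 0]},
  {"translation": [0, 0, -0.012], "rotation": [0, 0, 0]},
  {"translation": [0, 0, -0.014], "rotation": [0, 0, 0]},
  {"translation": [0, 0, -0.016], "rotation": [0, 0, 0]},
  {"translation": [0, 0, -0.016], "rotation": [0, 0, 0]},
  {"translation": [0, 0, -0.016], "rotation": [0, 0, 0]},
])

```text
t: 15.9
eef_pos: [0.5839, 0.0831, 0.0747]
ee_rot: [3.141, 0.001, 2.882]
force: [0.2, 0.1, 3.9]
width: 0.0003
gripper_force: 1.7
```

>>> apply_moves([
  {"translation": [0, 0, -0.002], "rotation": [0, 0, 0]},
  {"translation": [0, 0, -0.003], "rotation": [0, 0, 0]},
  {"translation": [0, 0, -0.005], "rotation": [0, 0, 0]},
  {"translation": [0, 0, -0.006], "rotation": [0, 0, 0]},
  {"translation": [0, 0, -0.008], "rotation": [0, 0, 0]},
  {"translation": [0, 0, -0.009], "rotation": [0, 0, 0]},
  {"translation": [0, 0, -0.011], "rotation": [0, 0, 0]},
  {"translation": [0, 0, -0.012], "rotation": [0, 0, 0]},
  {"translation": [0, 0, -0.012], "rotation": [0, 0, 0]},
  {"translation": [0, 0, -0.012], "rotation": [0, 0, 0]},
])

```text
t: 16.73
eef_pos: [0.5846, 0.0833, 0.0719]
ee_rot: [3.141, 0.002, 2.882]
force: [2.4, -0.7, 4.9]
width: 0.0005
gripper_force: 2.4
```

>>> apply_moves([
  {"translation": [0, 0, -0.001], "rotation": [0, 0, 0]},
  {"translation": [0, 0, -0.002], "rotation": [0, 0, 0]},
  {"translation": [0, 0, -0.003], "rotation": [0, 0, 0]},
  {"translation": [0, 0, -0.004], "rotation": [0, 0, 0]},
  {"translation": [0, 0, -0.005], "rotation": [0, 0, 0]},
  {"translation": [0, 0, -0.006], "rotation": [0, 0, 0]},
  {"translation": [0, 0, -0.007], "rotation": [0, 0, 0]},
  {"translation": [0, 0, -0.008], "rotation": [0, 0, 0]},
  {"translation": [0, 0, -0.008], "rotation": [0, 0, 0]},
  {"translation": [0, 0, -0.008], "rotation": [0, 0, 0]},
])

```text
t: 17.57
eef_pos: [0.5837, 0.0831, 0.0697]
ee_rot: [3.141, 0.0, 2.882]
force: [1.1, -0.2, 6.7]
width: 0.0004
gripper_force: 3.6
```

>>> apply_moves([
  {"translation": [0, 0, -0.001], "rotation": [0, 0, 0]},
  {"translation": [0, 0, -0.002], "rotation": [0, 0, 0]},
  {"translation": [0, 0, -0.003], "rotation": [0, 0, 0]},
  {"translation": [0, 0, -0.004], "rotation": [0, 0, 0]},
  {"translation": [0, 0, -0.005], "rotation": [0, 0, 0]},
  {"translation": [0, 0, -0.006], "rotation": [0, 0, 0]},
  {"translation": [0, 0, -0.007], "rotation": [0, 0, 0]},
  {"translation": [0, 0, -0.008], "rotation": [0, 0, 0]},
  {"translation": [0, 0, -0.008], "rotation": [0, 0, 0]},
  {"translation": [0, 0, -0.008], "rotation": [0, 0, 0]},
])

```text
t: 18.4
eef_pos: [0.584, 0.0831, 0.069]
ee_rot: [3.141, 0.001, 2.882]
force: [-1.4, -1.0, 17.6]
width: 0.0005
gripper_force: 8.4
```

>>> apply_moves([
  {"translation": [0, 0, -0.001], "rotation": [0, 0, 0]},
  {"translation": [0, 0, -0.001], "rotation": [0, 0, 0]},
  {"translation": [0, 0, -0.002], "rotation": [0, 0, 0]},
  {"translation": [0, 0, -0.002], "rotation": [0, 0, 0]},
  {"translation": [0, 0, -0.003], "rotation": [0, 0, 0]},
  {"translation": [0, 0, -0.004], "rotation": [0, 0, 0]},
  {"translation": [0, 0, -0.004], "rotation": [0, 0, 0]},
  {"translation": [0, 0, -0.004], "rotation": [0, 0, 0]},
  {"translation": [0, 0, -0.004], "rotation": [0, 0, 0]},
  {"translation": [0, 0, -0.004], "rotation": [0, 0, 0]},
])

```text
t: 19.23
eef_pos: [0.5841, 0.0831, 0.0685]
ee_rot: [3.141, 0.002, 2.883]
force: [-3.6, -1.2, 20.4]
width: 0.001
gripper_force: 10.6
```

>>> apply_moves([
  {"translation": [0, 0, -0.001], "rotation": [0, 0, 0]},
  {"translation": [0, 0, -0.001], "rotation": [0, 0, 0]},
  {"translation": [0, 0, -0.002], "rotation": [0, 0, 0]},
  {"translation": [0, 0, -0.002], "rotation": [0, 0, 0]},
  {"translation": [0, 0, -0.003], "rotation": [0, 0, 0]},
  {"translation": [0, 0, -0.004], "rotation": [0, 0, 0]},
  {"translation": [0, 0, -0.004], "rotation": [0, 0, 0]},
  {"translation": [0, 0, -0.004], "rotation": [0, 0, 0]},
  {"translation": [0, 0, -0.004], "rotation": [0, 0, 0]},
  {"translation": [0, 0, -0.004], "rotation": [0, 0, 0]},
])

```text
t: 20.07
eef_pos: [0.5842, 0.0831, 0.0681]
ee_rot: [3.141, 0.002, 2.883]
force: [-5.0, -0.4, 25.8]
width: 0.0008
gripper_force: 12.8
```

>>> apply_moves([
  {"translation": [0, 0, 0.015], "rotation": [0, 0, 0]},
  {"translation": [0, 0, 0.05], "rotation": [0, 0, 0]},
  {"translation": [0, 0, 0.1], "rotation": [0, 0, 0]},
  {"translation": [-0.05, 0.013, 0.14], "rotation": [0, 0, 0]},
  {"translation": [-0.12, 0.032, 0.15], "rotation": [0, 0, 0]},
  {"translation": [-0.2, 0.053, 0.15], "rotation": [0, 0, 0]},
  {"translation": [-0.28, 0.075, 0.15], "rotation": [0, 0, 0]},
  {"translation": [-0.34, 0.09, 0.15], "rotation": [0, 0, 0]},
  {"translation": [-0.38, 0.101, 0.14], "rotation": [0, 0, 0]},
  {"translation": [-0.386, 0.103, 0.12], "rotation": [0, 0, 0]},
])

```text
t: 20.9
eef_pos: [0.4853, 0.1089, 0.0953]
ee_rot: [3.142, -0.001, 2.882]
force: [0.2, 0.7, 0.1]
width: 0.0004
gripper_force: 0.0
```

```bash
python3 - <<'E'
from station import *
from h import *
b=grab_frame('side');s=get_state();print(s['t'],s['eef_pos'],s['force'])
cv2.imwrite('pics/s6f.png',b);a=cv2.imread('pics/s5f.png')
cv2.imwrite('pics/s6.png',np.hstack([cv2.resize(q[215:280,230:310],(400,325),interpolation=2) for q in(a,b)]))
E
```

```text
20.95 [0.48554823 0.10873886 0.09417093] [-0.66041002  0.19235211 -1.67818542]
```

View pics/s6.png

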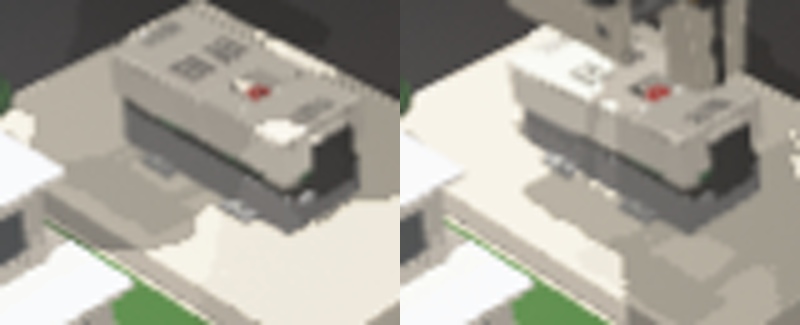

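Compared with before (left), the plain end (left corner) now stays down while the window end is still high. Pressing the window end next.

>>> apply_moves([
  {"translation": [0, 0, -0.008], "rotation": [0, 0, 0]},
  {"translation": [0, 0, -0.016], "rotation": [0, 0, 0]},
  {"translation": [0, 0, -0.024], "rotation": [0, 0, 0]},
  {"translation": [0, 0, -0.032], "rotation": [0, 0, 0]},
  {"translation": [0, 0, -0.04], "rotation": [0, 0, 0]},
  {"translation": [0, 0, -0.047], "rotation": [0, 0, 0]},
  {"translation": [0, 0, -0.054], "rotation": [0, 0, 0]},
  {"translation": [0, 0, -0.06], "rotation": [0, 0, 0]},
  {"translation": [0, 0, -0.065], "rotation": [0, 0, 0]},
  {"translation": [0, 0, -0.07], "rotation": [0, 0, 0]},
])

```text
t: 21.78
eef_pos: [0.4871, 0.1088, 0.0777]
ee_rot: [3.142, 0.0, 2.882]
force: [-0.4, 0.1, 0.3]
width: 0.0003
gripper_force: 0.0
```

>>> apply_moves([
  {"translation": [0, 0, -0.002], "rotation": [0, 0, 0]},
  {"translation": [0, 0, -0.004], "rotation": [0, 0, 0]},
  {"translation": [0, 0, -0.006], "rotation": [0, 0, 0]},
  {"translation": [0, 0, -0.008], "rotation": [0, 0, 0]},
  {"translation": [0, 0, -0.01], "rotation": [0, 0, 0]},
  {"translation": [0, 0, -0.012], "rotation": [0, 0, 0]},
  {"translation": [0, 0, -0.014], "rotation": [0, 0, 0]},
  {"translation": [0, 0, -0.016], "rotation": [0, 0, 0]},
  {"translation": [0, 0, -0.016], "rotation": [0, 0, 0]},
  {"translation": [0, 0, -0.016], "rotation": [0, 0, 0]},
])

```text
t: 22.62
eef_pos: [0.4866, 0.1088, 0.074]
ee_rot: [-3.141, -0.001, 2.882]
force: [-5.4, 1.1, 5.7]
width: 0.0006
gripper_force: 2.9
```

>>> apply_moves([
  {"translation": [0, 0, -0.001], "rotation": [0, 0, 0]},
  {"translation": [0, 0, -0.003], "rotation": [0, 0, 0]},
  {"translation": [0, 0, -0.005], "rotation": [0, 0, 0]},
  {"translation": [0, 0, -0.007], "rotation": [0, 0, 0]},
  {"translation": [0, 0, -0.009], "rotation": [0, 0, 0]},
  {"translation": [0, 0, -0.011], "rotation": [0, 0, 0]},
  {"translation": [0, 0, -0.013], "rotation": [0, 0, 0]},
  {"translation": [0, 0, -0.015], "rotation": [0, 0, 0]},
  {"translation": [0, 0, -0.016], "rotation": [0, 0, 0]},
  {"translation": [0, 0, -0.016], "rotation": [0, 0, 0]},
])

```text
t: 23.45
eef_pos: [0.4864, 0.1088, 0.0701]
ee_rot: [-3.141, -0.001, 2.882]
force: [-7.0, 3.3, 8.7]
width: 0.0005
gripper_force: 4.5
```

>>> apply_moves([
  {"translation": [0, 0, -0.001], "rotation": [0, 0, 0]},
  {"translation": [0, 0, -0.002], "rotation": [0, 0, 0]},
  {"translation": [0, 0, -0.003], "rotation": [0, 0, 0]},
  {"translation": [0, 0, -0.004], "rotation": [0, 0, 0]},
  {"translation": [0, 0, -0.005], "rotation": [0, 0, 0]},
  {"translation": [0, 0, -0.006], "rotation": [0, 0, 0]},
  {"translation": [0, 0, -0.007], "rotation": [0, 0, 0]},
  {"translation": [0, 0, -0.008], "rotation": [0, 0, 0]},
  {"translation": [0, 0, -0.008], "rotation": [0, 0, 0]},
  {"translation": [0, 0, -0.008], "rotation": [0, 0, 0]},
])

```text
t: 24.28
eef_pos: [0.4872, 0.1089, 0.0685]
ee_rot: [3.141, 0.0, 2.882]
force: [-4.8, 0.5, 11.9]
width: 0.0009
gripper_force: 5.6
```

>>> apply_moves([
  {"translation": [0, 0, -0.001], "rotation": [0, 0, 0]},
  {"translation": [0, 0, -0.001], "rotation": [0, 0, 0]},
  {"translation": [0, 0, -0.002], "rotation": [0, 0, 0]},
  {"translation": [0, 0, -0.002], "rotation": [0, 0, 0]},
  {"translation": [0, 0, -0.003], "rotation": [0, 0, 0]},
  {"translation": [0, 0, -0.004], "rotation": [0, 0, 0]},
  {"translation": [0, 0, -0.004], "rotation": [0, 0, 0]},
  {"translation": [0, 0, -0.004], "rotation": [0, 0, 0]},
  {"translation": [0, 0, -0.004], "rotation": [0, 0, 0]},
  {"translation": [0, 0, -0.004], "rotation": [0, 0, 0]},
])

```text
t: 25.12
eef_pos: [0.4873, 0.109, 0.068]
ee_rot: [3.141, 0.001, 2.882]
force: [-6.4, 0.2, 16.8]
width: 0.0005
gripper_force: 7.9
```

>>> apply_moves([
  {"translation": [0, 0, -0.001], "rotation": [0, 0, 0]},
  {"translation": [0, 0, -0.001], "rotation": [0, 0, 0]},
  {"translation": [0, 0, -0.002], "rotation": [0, 0, 0]},
  {"translation": [0, 0, -0.002], "rotation": [0, 0, 0]},
  {"translation": [0, 0, -0.003], "rotation": [0, 0, 0]},
  {"translation": [0, 0, -0.004], "rotation": [0, 0, 0]},
  {"translation": [0, 0, -0.004], "rotation": [0, 0, 0]},
  {"translation": [0, 0, -0.004], "rotation": [0, 0, 0]},
  {"translation": [0, 0, -0.004], "rotation": [0, 0, 0]},
  {"translation": [0, 0, -0.004], "rotation": [0, 0, 0]},
])

```text
t: 25.95
eef_pos: [0.4873, 0.109, 0.0675]
ee_rot: [3.141, 0.001, 2.882]
force: [-9.4, 1.6, 21.5]
width: 0.0004
gripper_force: 10.9
```

>>> apply_moves([
  {"translation": [0, 0, -0.001], "rotation": [0, 0, 0]},
  {"translation": [0, 0, -0.001], "rotation": [0, 0, 0]},
  {"translation": [0, 0, -0.002], "rotation": [0, 0, 0]},
  {"translation": [0, 0, -0.002], "rotation": [0, 0, 0]},
  {"translation": [0, 0, -0.003], "rotation": [0, 0, 0]},
  {"translation": [0, 0, -0.004], "rotation": [0, 0, 0]},
  {"translation": [0, 0, -0.004], "rotation": [0, 0, 0]},
  {"translation": [0, 0, -0.004], "rotation": [0, 0, 0]},
  {"translation": [0, 0, -0.004], "rotation": [0, 0, 0]},
  {"translation": [0, 0, -0.004], "rotation": [0, 0, 0]},
])

```text
t: 26.78
eef_pos: [0.4872, 0.1091, 0.0669]
ee_rot: [3.141, 0.001, 2.883]
force: [-11.1, 1.2, 28.3]
width: 0.0001
gripper_force: 14.0
```

>>> apply_moves([
  {"translation": [0, 0, 0.015], "rotation": [0, 0, 0]},
  {"translation": [0, 0, 0.05], "rotation": [0, 0, 0]},
  {"translation": [0, 0, 0.08], "rotation": [0, 0, 0]},
  {"translation": [0.05, -0.013, 0.1], "rotation": [0, 0, 0]},
  {"translation": [0.12, -0.032, 0.1], "rotation": [0, 0, 0]},
  {"translation": [0.2, -0.053, 0.1], "rotation": [0, 0, 0]},
  {"translation": [0.28, -0.075, 0.1], "rotation": [0, 0, 0]},
  {"translation": [0.34, -0.09, 0.1], "rotation": [0, 0, 0]},
  {"translation": [0.38, -0.101, 0.07], "rotation": [0, 0, 0]},
  {"translation": [0.386, -0.103, 0.05], "rotation": [0, 0, 0]},
])

```text
t: 27.62
eef_pos: [0.585, 0.0826, 0.0765]
ee_rot: [3.142, 0.0, 2.881]
force: [0.1, 0.3, 0.3]
width: 0.0006
gripper_force: 0.0
```

>>> apply_moves([
  {"translation": [0, 0, -0.004], "rotation": [0, 0, 0]},
  {"translation": [0, 0, -0.008], "rotation": [0, 0, 0]},
  {"translation": [0, 0, -0.012], "rotation": [0, 0, 0]},
  {"translation": [0, 0, -0.015], "rotation": [0, 0, 0]},
  {"translation": [0, 0, -0.018], "rotation": [0, 0, 0]},
  {"translation": [0, 0, -0.021], "rotation": [0, 0, 0]},
  {"translation": [0, 0, -0.024], "rotation": [0, 0, 0]},
  {"translation": [0, 0, -0.026], "rotation": [0, 0, 0]},
  {"translation": [0, 0, -0.028], "rotation": [0, 0, 0]},
  {"translation": [0, 0, -0.028], "rotation": [0, 0, 0]},
])

```text
t: 28.45
eef_pos: [0.5835, 0.083, 0.0702]
ee_rot: [-3.142, -0.0, 2.882]
force: [0.3, 0.6, 0.2]
width: 0.0005
gripper_force: 0.0
```

```bash
python3 - <<'E'
from station import *
from h import *
a=cv2.imread('pics/s5f.png');b=grab_frame('side');E=[]
for i in range(3): b=grab_frame('side');s=get_state();E.append([*s['eef_pos'],*s['force']])
print(s['t'],np.mean(E,0).round(4))
cv2.imwrite('pics/s7f.png',b)
E
```

```text
28.65 [0.5836 0.083  0.0703 0.0302 0.0603 0.3571]
```

>>> apply_moves([
  {"translation": [0, 0, -0.001], "rotation": [0, 0, 0]},
  {"translation": [0, 0, -0.002], "rotation": [0, 0, 0]},
  {"translation": [0, 0, -0.003], "rotation": [0, 0, 0]},
  {"translation": [0, 0, -0.004], "rotation": [0, 0, 0]},
  {"translation": [0, 0, -0.005], "rotation": [0, 0, 0]},
  {"translation": [0, 0, -0.006], "rotation": [0, 0, 0]},
  {"translation": [0, 0, -0.007], "rotation": [0, 0, 0]},
  {"translation": [0, 0, -0.008], "rotation": [0, 0, 0]},
  {"translation": [0, 0, -0.008], "rotation": [0, 0, 0]},
  {"translation": [0, 0, -0.008], "rotation": [0, 0, 0]},
])

```text
t: 29.48
eef_pos: [0.5835, 0.083, 0.0683]
ee_rot: [-3.142, -0.0, 2.882]
force: [-0.5, -0.2, 1.2]
width: 0.0005
gripper_force: 0.2
```

>>> apply_moves([
  {"translation": [0, 0, -0.001], "rotation": [0, 0, 0]},
  {"translation": [0, 0, -0.001], "rotation": [0, 0, 0]},
  {"translation": [0, 0, -0.002], "rotation": [0, 0, 0]},
  {"translation": [0, 0, -0.002], "rotation": [0, 0, 0]},
  {"translation": [0, 0, -0.003], "rotation": [0, 0, 0]},
  {"translation": [0, 0, -0.004], "rotation": [0, 0, 0]},
  {"translation": [0, 0, -0.004], "rotation": [0, 0, 0]},
  {"translation": [0, 0, -0.004], "rotation": [0, 0, 0]},
  {"translation": [0, 0, -0.004], "rotation": [0, 0, 0]},
  {"translation": [0, 0, -0.004], "rotation": [0, 0, 0]},
])

```text
t: 30.32
eef_pos: [0.5836, 0.0831, 0.0682]
ee_rot: [3.141, 0.0, 2.882]
force: [-3.9, 1.0, 8.9]
width: 0.0003
gripper_force: 4.4
```

>>> apply_moves([
  {"translation": [0, 0, -0.001], "rotation": [0, 0, 0]},
  {"translation": [0, 0, -0.002], "rotation": [0, 0, 0]},
  {"translation": [0, 0, -0.003], "rotation": [0, 0, 0]},
  {"translation": [0, 0, -0.004], "rotation": [0, 0, 0]},
  {"translation": [0, 0, -0.005], "rotation": [0, 0, 0]},
  {"translation": [0, 0, -0.006], "rotation": [0, 0, 0]},
  {"translation": [0, 0, -0.007], "rotation": [0, 0, 0]},
  {"translation": [0, 0, -0.008], "rotation": [0, 0, 0]},
  {"translation": [0, 0, -0.008], "rotation": [0, 0, 0]},
  {"translation": [0, 0, -0.008], "rotation": [0, 0, 0]},
])

```text
t: 31.15
eef_pos: [0.5838, 0.0831, 0.0674]
ee_rot: [3.141, 0.001, 2.883]
force: [-8.1, 0.9, 19.1]
width: 0.0004
gripper_force: 9.5
```

>>> apply_moves([
  {"translation": [0, 0, 0.015], "rotation": [0, 0, 0]},
  {"translation": [0, 0, 0.05], "rotation": [0, 0, 0]},
  {"translation": [0, 0, 0.08], "rotation": [0, 0, 0]},
  {"translation": [-0.05, 0.013, 0.1], "rotation": [0, 0, 0]},
  {"translation": [-0.12, 0.032, 0.1], "rotation": [0, 0, 0]},
  {"translation": [-0.2, 0.053, 0.1], "rotation": [0, 0, 0]},
  {"translation": [-0.28, 0.075, 0.1], "rotation": [0, 0, 0]},
  {"translation": [-0.34, 0.09, 0.08], "rotation": [0, 0, 0]},
  {"translation": [-0.38, 0.101, 0.06], "rotation": [0, 0, 0]},
  {"translation": [-0.386, 0.103, 0.045], "rotation": [0, 0, 0]},
])

```text
t: 31.98
eef_pos: [0.4851, 0.1089, 0.0765]
ee_rot: [3.141, -0.0, 2.882]
force: [-0.2, 0.7, -1.0]
width: 0.0004
gripper_force: 0.0
```

>>> apply_moves([
  {"translation": [0, 0, -0.004], "rotation": [0, 0, 0]},
  {"translation": [0, 0, -0.008], "rotation": [0, 0, 0]},
  {"translation": [0, 0, -0.012], "rotation": [0, 0, 0]},
  {"translation": [0, 0, -0.015], "rotation": [0, 0, 0]},
  {"translation": [0, 0, -0.018], "rotation": [0, 0, 0]},
  {"translation": [0, 0, -0.02], "rotation": [0, 0, 0]},
  {"translation": [0, 0, -0.022], "rotation": [0, 0, 0]},
  {"translation": [0, 0, -0.024], "rotation": [0, 0, 0]},
  {"translation": [0, 0, -0.024], "rotation": [0, 0, 0]},
  {"translation": [0, 0, -0.024], "rotation": [0, 0, 0]},
])

```text
t: 32.82
eef_pos: [0.487, 0.1088, 0.0706]
ee_rot: [-3.142, -0.0, 2.882]
force: [-0.6, 0.4, -0.5]
width: 0.0003
gripper_force: 0.0
```

>>> apply_moves([
  {"translation": [0, 0, -0.001], "rotation": [0, 0, 0]},
  {"translation": [0, 0, -0.002], "rotation": [0, 0, 0]},
  {"translation": [0, 0, -0.003], "rotation": [0, 0, 0]},
  {"translation": [0, 0, -0.004], "rotation": [0, 0, 0]},
  {"translation": [0, 0, -0.005], "rotation": [0, 0, 0]},
  {"translation": [0, 0, -0.006], "rotation": [0, 0, 0]},
  {"translation": [0, 0, -0.007], "rotation": [0, 0, 0]},
  {"translation": [0, 0, -0.008], "rotation": [0, 0, 0]},
  {"translation": [0, 0, -0.008], "rotation": [0, 0, 0]},
  {"translation": [0, 0, -0.008], "rotation": [0, 0, 0]},
])

```text
t: 33.65
eef_pos: [0.487, 0.1088, 0.0686]
ee_rot: [-3.142, -0.0, 2.882]
force: [0.7, 0.6, -0.8]
width: 0.0001
gripper_force: 0.0
```

>>> apply_moves([
  {"translation": [0, 0, -0.001], "rotation": [0, 0, 0]},
  {"translation": [0, 0, -0.001], "rotation": [0, 0, 0]},
  {"translation": [0, 0, -0.002], "rotation": [0, 0, 0]},
  {"translation": [0, 0, -0.002], "rotation": [0, 0, 0]},
  {"translation": [0, 0, -0.003], "rotation": [0, 0, 0]},
  {"translation": [0, 0, -0.004], "rotation": [0, 0, 0]},
  {"translation": [0, 0, -0.004], "rotation": [0, 0, 0]},
  {"translation": [0, 0, -0.004], "rotation": [0, 0, 0]},
  {"translation": [0, 0, -0.004], "rotation": [0, 0, 0]},
  {"translation": [0, 0, -0.004], "rotation": [0, 0, 0]},
])

```text
t: 34.48
eef_pos: [0.4871, 0.1088, 0.0681]
ee_rot: [3.141, 0.0, 2.882]
force: [-3.2, -0.3, 8.4]
width: 0.0001
gripper_force: 4.1
```

Both ends stand at home height (0.068 m) and hold against the seal. I'm retreating and handing in.

>>> apply_moves([
  {"translation": [0, 0, 0.015], "rotation": [0, 0, 0]},
  {"translation": [0, 0, 0.06], "rotation": [0, 0, 0]},
  {"translation": [0, 0, 0.13], "rotation": [0, 0, 0]},
  {"translation": [0, 0, 0.22], "rotation": [0, 0, 0]},
  {"translation": [0, 0, 0.32], "rotation": [0, 0, 0]},
  {"translation": [0, 0, 0.42], "rotation": [0, 0, 0]},
  {"translation": [0, 0, 0.5], "rotation": [0, 0, 0]},
  {"translation": [0, 0, 0.56], "rotation": [0, 0, 0]},
  {"translation": [0, 0, 0.58], "rotation": [0, 0, 0]},
  {"translation": [0, 0, 0.58], "rotation": [0, 0, 0]},
])

```text
t: 35.32
eef_pos: [0.4876, 0.1092, 0.2138]
ee_rot: [3.14, 0.002, 2.882]
force: [0.0, 0.5, -0.4]
width: 0.0004
gripper_force: 0.0
```

```bash
python3 - <<'E'
from station import *
s=get_state();print(s['t'],s['eef_pos'],s['force']);print(job_done())
E
```

```text
35.3167 [0.48760322 0.10915989 0.21375365] [ 0.01211364  0.50182364 -0.42261771]
the job is handed in; nothing more can be done
None
```

The cover is on with its window over the dimmer knob. A light touch after pressing found both ends held at home height, so both clips appear snapped in (highest reading about 28 N). I handed the job in at 35.3 s; no verdict came back, and I took no picture after the final presses.

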